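# Seat a pump cover in the drilling jig

## Robot

A 6-joint arm with a two-finger parallel gripper is mounted at the origin on the work surface. World frame = base frame: x ahead of the robot, y to its left, z up, the work surface at z = 0. Lengths are in m, angles in rad, forces in N, time in s.
With the tool pointing down it reaches from about 0.35 to 0.775 m from the base axis. Payload 5.5 kg.
Tool frame: the origin (TCP) lies at the very end of the fingers, on their centre line; the grasp point (between the pads) lies env.hold_point_z behind it (env.hold_point_z is the distance from the TCP to the grasp point, in m); z points along the fingers, y is the line along which they close (so a half turn about z gives the same grasp; the last joint's range is limited). The gripper opens to 85 mm and grips with 20 to 120 N. Pads are 22 mm wide; open, the fingers measure 114 mm over their backs; the gripper's body (76 mm by 85 mm) begins 54 mm behind the grasp point. The pads swing forward as they close: fully open they stand 13 mm farther back than shut.
Start: joints at [-1.47, 0.313, 0.046, 1.304, 0, 1.431], TCP at [0.137, -0.558, 0.231] pointing down, gripper open.
Joint ranges: [-2.76, 2.76], [-0.86, 1.69], [-1.03, 1.26], [-2.2, 2.34], [-1.47, 1.5], [-3.14, 3.14]. Speed limits (rad/s): [2.57, 2.57, 3.14, 3.14, 3.14, 3.14].

## Interface

Orientations are given as a unit quaternion [w, x, y, z].
In Python, from workcell import env gives the robot as it stands.
- The arm moves only by the tool carry_out, never from a script. Its argument "steps" is a list of rows, each a list of 3 entries, a list of its own where there are three numbers: the turn, a rotation vector about the tool's x, y, z in degrees, then the shift along the tool's x, y, z in cm, then the closure in counts, from 0 (fully open) to 255 (shut). A call has exactly 8 rows; each row is the pose to reach, as a shift and turn from the pose commanded when the call began, along the tool's axes at that moment; what a row does not reach only later rows make up. A row lasts 1/8 s, in which the tool goes at most 62.5 mm and 10.7 degrees, less where a joint would pass 70% of its speed; a pose out of reach is approached as far as the arm can. A call with a gripper value outside its range is refused whole. The fingers move at their own pace and stop on an object; "force" is the grip in N (left out, the last holds). Time passes only in rows, so rows that repeat a pose let the fingers close, or fill a call up. It gives the time, the measured TCP pose, the force, the opening and the grip force at its end, in the units of the state.
- env.get_state(): the state, without advancing time (a new reading comes with each control period).
- env.read_camera(name): name is "scene" or "top"; returns (picture, depth): 400x640x3 uint8, red, green, blue; 400x640 float32, m along the optical axis (not along the pixel's ray), 0 where there is no reading.
- env.get_calibration(name): a dict with "fx", "fy", "cx", "cy" (pixels), "origin" and "orientation" of the camera in the world. Camera axes: x right, y up, looking along -z (the intrinsics and any distortion apply to the point x, -y, -z); pixel columns grow to the right and rows downward; lengths in m; the calibration is good to about 2 mm. A picture is of the moment at which its call begins. get_calibration takes no time and is no camera call.
- env.hand_in(): hands the job in; it is judged then, once.
The state is a dict: "clock": time; "joint_pos": joint angles; "qvel": joint speeds; "tau": joint torques, N m; "tcp_pos": TCP position; "orientation": TCP orientation; "wrist_force": force on the tool from outside, world axes, zero at the start; "ft_torque": the same for the moment, N m; "finger_gap": finger opening in m; "grip_force": force on a finger pad.
Only numpy, scipy, OpenCV 4.12 (cv2) and the standard library are available. Lean on these libraries where they do the work, as an engineer would, in place of code of your own. Each camera call takes 0.05 s, during which the arm holds its last target. There are 200 camera calls.

## Task

Push the aluminium pump cover across the drilling jig's plate until its long side lies flush against the blue fence and its short end is up against the yellow stop, ready to be clamped. Slide it flat on the plate with the fingers, never lifting or tipping it, and leave the red tin, the socket and the brass plug standing where they are. Finish with the hand clear.

Things in the scene. Friction and masses are not known exactly. Their poses are not given: they have to be found in the camera images.
- jig: Drilling jig, fixed: dark steel plate 300 (x) x 460 (y) x 12 mm. Origin: centre of its underside, on the bench; z up, plate top at z = 12 mm; +x points away from the robot within 0.25 rad. A blue fence, 30 mm wide and 30 mm high above the plate, runs along y over the plate's whole width near its far (+x) edge; its working face looks to -x and lies at x = +100 mm.
- stop: Yellow end stop, fixed on the plate: block 60 (x) x 30 (y) x 30 mm high, axes parallel to the jig's, its far end touching the fence, near the left (+y) or right (-y) end of it (varies). Origin: centre of its underside, on the plate's top. Its working face looks along the fence to the jig's middle, 15 mm from the origin.
- cover: Loose aluminium pump end cover, 0.55 to 0.95 kg, flat on the plate in front of the fence. Flange 96 (x) x 120 (y) x 18 mm high with a round boss 88 mm across on it, 28 mm high overall: too broad to grip. Origin: centre of its underside. Long sides run along its y; its +x side faces the fence within 0.4 rad.
- tin: Bystander: red round tin 50 mm across, 55 mm high, loose, standing on the plate close to the fence at the end where the stop is not. Origin: centre of its underside.
- socket: Bystander: steel wrench socket, a cylinder 30 mm across and 45 mm high, standing loose at one near (-x) corner of the plate. Origin: centre of its underside.
- plug: Bystander: brass plug, 32 mm across the foot, 34 mm high, standing loose at the other near (-x) corner of the plate. Origin: centre of its underside.
Mind the look-alikes: they are no part of the job. Several things have the shape of the cover; the one meant has the colours described above.

How it is judged:
By the outcome, as a careful person would: the job done as asked, in the order asked, and still so for the second after the job is handed in, with the robot touching nothing.
It also fails if it takes over 45 s, if anything falls off the work surface, if the arm or the gripper's body presses on something with over 40 N, if the wrist force passes 120 N, or if a joint passes its speed limit or range.

## Working session

There is one attempt and no reset: what is moved stays moved. The work goes in short steps, Python scripts to look and compute and a tool call to move; the robot and the scene stay as the last step left them, time stands still between calls to the robot, and variables do not carry over. Pictures are saved under pics/ and viewed, at most 10 in all, crops included, and the job is handed in when it is done.

Besides the shell and the picture viewer there is one more tool, called as name(argument=value, ...), one argument or row to a line, values as JSON. carry_out: Moves the arm, as the interface text tells. Its arguments: {"type":"object","properties":{"steps":{"type":"array","items":{"type":"array"}},"force":{"type":"number"}},"required":["steps"]}

```bash
mkdir -p pics
cat > h.py <<'E'
import numpy as np,cv2
from scipy.spatial.transform import Rotation as R
from workcell import env
def snap(n):
    p,d=env.read_camera(n); return p,d
def Rq(q): return R.from_quat([q[1],q[2],q[3],q[0]]).as_matrix()
def cloud(n,d):
    c=env.get_calibration(n); v,u=np.mgrid[0:400,0:640]
    P=np.stack([(u-c['cx'])/c['fx']*d,-(v-c['cy'])/c['fy']*d,-d],-1)
    return P@Rq(c['orientation']).T+np.array(c['origin'])
E
python3 - <<'E'
from h import *
for n in("top","scene"):
    p,d=snap(n); cv2.imwrite(f"pics/{n}0.png",p[...,::-1]); print(env.get_calibration(n))
print(env.get_state(), env.hold_point_z)
E
```

```text
{'fx': 416.79694099667586, 'fy': 416.79694099667586, 'cx': 316.35467919896956, 'cy': 204.65185701815287, 'origin': array([ 0.41146895, -0.02174314,  1.23749226]), 'orientation': array([ 0.70631333,  0.05921942, -0.05904871, -0.70294224])}
{'fx': 405.01098046036515, 'fy': 405.01098046036515, 'cx': 322.5409040530504, 'cy': 199.83948092111274, 'origin': array([0.97572507, 0.62578568, 0.59149247]), 'orientation': array([0.23722993, 0.10628088, 0.43249508, 0.86335065])}
{'clock': 0.1, 'joint_pos': array([-1.46956653e+00,  3.13904352e-01,  4.50824915e-02,  1.30361845e+00,
        1.26778823e-05,  1.43118004e+00]), 'qvel': array([ 0.00029356, -0.00120504,  0.00259286,  0.00131624,  0.001049  ,
       -0.00024616]), 'tau': array([ 3.07084425e-03, -4.81727636e+01,  2.99243027e+01,  1.28144937e-02,
       -6.92015942e-05,  6.18720264e-06]), 'tcp_pos': array([ 0.1370891 , -0.55793745,  0.23050585]), 'orientation': array([-8.21719483e-04,  9.92757569e-01,  1.20132154e-01,  2.21135067e-05]), 'wrist_force': array([-0.58028465, -0.62513989,  0.41678143]), 'ft_torque': array([-0.04370625, -0.05670934,  0.04059596]), 'grip_force': 0.0, 'finger_gap': 0.08529773240827167} 0.0187
```

View pics/top0.png

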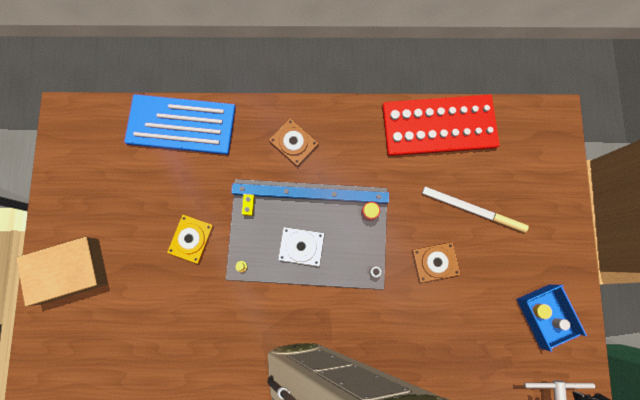

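View pics/scene0.png

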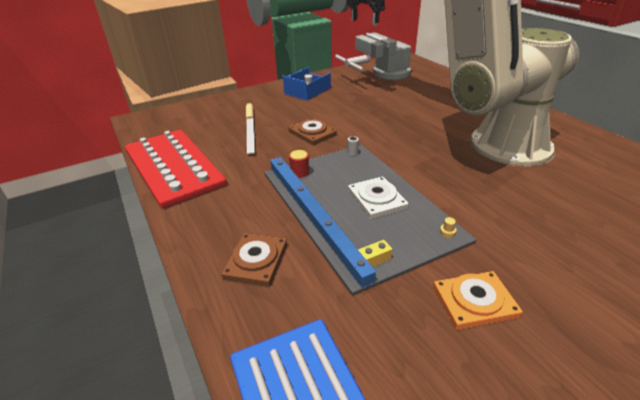

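The top view shows the cover at about (301,246), with the stop at the left (+y) end of the fence at (248,204). The tin is at (371,211), the plug at (241,267) and the socket at (376,272). Next I measure them.

```bash
cat >> h.py <<'E'
def plane(n,uv,z):
    c=env.get_calibration(n); uv=np.atleast_2d(uv).astype(float)
    r=np.stack([(uv[:,0]-c['cx'])/c['fx'],-(uv[:,1]-c['cy'])/c['fy'],-np.ones(len(uv))],-1)@Rq(c['orientation']).T
    o=np.array(c['origin']); return (o+r*((z-o[2])/r[:,2])[:,None])[:,:2]
def mask(hsv,lo,hi,box):
    m=cv2.inRange(hsv,np.array(lo),np.array(hi)); k=np.zeros_like(m); x0,y0,x1,y1=box; k[y0:y1,x0:x1]=255
    m&=k; nn,l,s,_=cv2.connectedComponentsWithStats(m)
    return np.uint8(l==1+np.argmax(s[1:,4])) if nn>1 else m
def rect(m,z):
    c=max(cv2.findContours(m,cv2.RETR_EXTERNAL,cv2.CHAIN_APPROX_NONE)[0],key=cv2.contourArea)
    w=plane("top",c[:,0,:],z); r=cv2.minAreaRect((w*1000).astype(np.float32)); return r,cv2.boxPoints(r)
def measure(p=None,coverbox=(235,195,355,275)):
    if p is None: p,_=snap("top")
    hsv=cv2.cvtColor(p,cv2.COLOR_RGB2HSV); out={}
    out['fence']=rect(mask(hsv,(100,120,60),(120,255,255),(225,170,395,210)),.042)
    out['stop']=rect(mask(hsv,(20,120,120),(35,255,255),(238,190,260,220)),.042)
    m=mask(hsv,(0,0,140),(180,70,255),coverbox); out['cover']=rect(m,.030)
    out['tin']=rect(mask(hsv,(0,100,100),(30,255,255),(355,195,388,225)),.067)
    out['plug']=rect(mask(hsv,(18,100,100),(38,255,255),(230,255,255,278)),.035)
    out['socket']=rect(mask(hsv,(0,0,140),(180,60,255),(366,262,386,282)),.057)
    return out
E
python3 - <<'E'
from h import *
np.set_printoptions(precision=1,suppress=True)
p,d=snap("top")
for k,(r,b) in measure(p).items(): print(k,np.round(r[0],1),np.round(r[1],1),round(r[2],1),b.ravel())
C=cloud("top",d)
for u,v in((301,232),(301,246),(285,240),(286,262),(340,250),(310,192),(371,211),(248,204)): print(u,v,C[v,u]*1000)
S=cv2.resize(p[165:300,215:400],None,fx=4,fy=4,interpolation=cv2.INTER_CUBIC); cv2.imwrite("pics/c1.png",S[...,::-1])
E
```

```text
fence [647.1  -2. ] [456.4  32.7] 86.8 [ 618.2 -229.   650.8 -230.8  676.   225.   643.3  226.8]
stop [611.7 179.2] [59.  31.9] 0.3 [582.1 195.1 582.3 163.2 641.2 163.4 641.1 195.3]
cover [524.7  43.1] [220.9 350.3] 0.3 [ 413.4  217.8  415.1 -132.5  636.  -131.5  634.3  218.8]
tin [ 593.3 -175. ] [48.4 49.1] 89.2 [ 568.4 -198.8  617.5 -199.5  618.2 -151.1  569.1 -150.4]
plug [436.1 193.3] [28.5 28.6] 1.9 [421.3 207.1 422.3 178.6 450.8 179.5 449.8 208.1]
socket [ 422.3 -186. ] [50.5 53.5] 89.1 [ 395.2 -210.8  448.7 -211.7  449.4 -161.1  395.9 -160.3]
301 232 [533.9  22.9  38.9]
301 246 [493.6  22.5  38.4]
285 240 [511.4  69.5  28.3]
286 262 [448.8  66.9   9.1]
340 250 [484.3 -90.8  12.3]
310 192 [650.6  -2.2  44. ]
371 211 [ 591.6 -176.2   68. ]
248 204 [614.8 178.2  40.5]
```

View pics/c1.png

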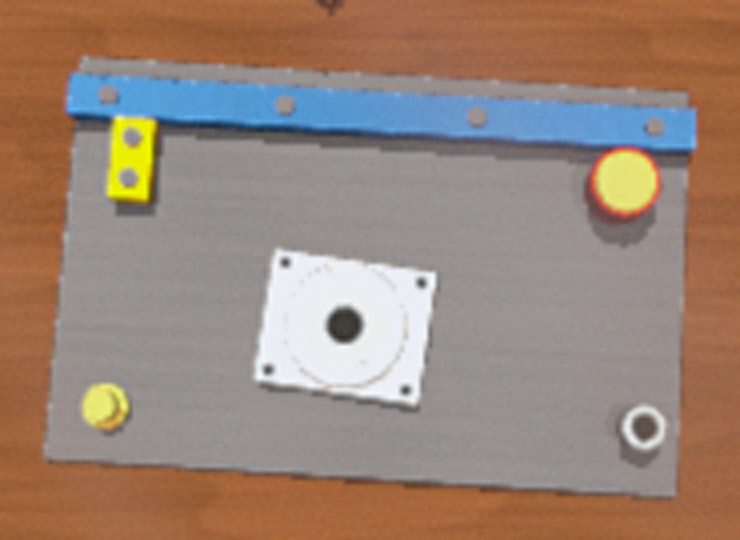

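```bash
sed -i "s/m=mask(hsv,(0,0,140),(180,70,255),coverbox)/m=mask(hsv,(0,0,190),(180,70,255),coverbox)/; s/(0,0,140),(180,60,255),(366/(0,0,190),(180,60,255),(366/" h.py
cat >> h.py <<'E'
def to(*targets):
    "targets (x,y,z mm, yaw of tool x deg) -> turn z deg, shift cm in present tool axes"
    s=env.get_state(); M=Rq(s['orientation']); yaw=np.degrees(np.arctan2(M[1,0],M[0,0]))
    print('tcp',np.round(s['tcp_pos']*1000,1),'yaw',round(yaw,1),'F',np.round(s['wrist_force'],1),'t',s['clock'],'tilt',np.round(M[:2,2],4))
    for t in targets:
        d=(np.array(t[:3])/1000-s['tcp_pos'])@M*100
        print(t,'turn',round(-((t[3]-yaw+180)%360-180),1),'shift',np.round(d,2))
JY=np.radians(-3.15); X=np.array([np.cos(JY),np.sin(JY)]); Y=np.array([-X[1],X[0]])
def jig(p):
    "mm along jig x,y relative to fence face / stop face"
    p=np.atleast_2d(p); return np.stack([p@X-F0,p@Y-S0],-1)
E
python3 - <<'E'
from h import *
m=measure()
for k in('cover','socket','fence','stop'):
    r,b=m[k]; print(k,np.round(r[0],1),np.round(r[1],1),round(r[2],1),'X',np.sort(b@X).round(1),'Y',np.sort(b@Y).round(1))
c=np.array(m['cover'][0][0])
a=c-X*95; print(a)
to((400,-330,200,95),(a[0],a[1],150,176.85),(a[0],a[1],60,176.85))
E
```

```text
cover [494.4  22.9] [118.9  95. ] 81.7 X [439.8 450.4 534.4 545. ] Y [-13.4  -5.  105.1 113.5]
socket [ 422.2 -187.3] [24.9 25.4] 0.3 X [418.7 420.2 443.5 445. ] Y [-177.3 -175.8 -151.9 -150.4]
fence [647.3  -2. ] [456.3  32.2] 86.8 X [630.3 630.4 662.5 662.6] Y [-194.6 -194.6  261.8  261.8]
stop [611.7 179.2] [59.  31.9] 0.3 X [570.5 572.4 629.4 631.3] Y [194.9 198.4 226.7 230.3]
[399.54282773  28.13911322]
tcp [ 137.1 -558.1  230.7] yaw 13.8 F [-0.2 -0.5 -0.5] t 0.2 tilt [-0.0001  0.0011]
(400, -330, 200, 95) turn -81.2 shift [ 30.97 -15.88   3.1 ]
(np.float64(399.5428277343864), np.float64(28.13911322205344), 150, 176.85) turn -163.1 shift [ 39.47 -50.67   8.14]
(np.float64(399.5428277343864), np.float64(28.13911322205344), 60, 176.85) turn -163.1 shift [ 39.47 -50.66  17.14]
```

carry_out(
  steps=[
    [[0, 0, -10], [5, -2.5, 0.5], 0],
    [[0, 0, -20], [10, -5, 1], 0],
    [[0, 0, -30], [15, -8, 1.5], 0],
    [[0, 0, -40], [20, -10.5, 2], 0],
    [[0, 0, -50], [25, -13, 2.5], 0],
    [[0, 0, -60], [31, -16, 3], 0],
    [[0, 0, -70], [32, -20, 3], 0],
    [[0, 0, -80], [33, -25, 3], 0],
  ],
)

```text
clock: 1.2
tcp_pos: [0.3986, -0.2355, 0.2008]
orientation: [-0.0, 0.681, 0.732, 0.0]
wrist_force: [-0.1, -0.4, 0.3]
finger_gap: 0.0853
grip_force: 0.0
```

Run:
```python
from h import *
to((412,27,120,176.85))
```

```text
tcp [ 398.6 -235.5  200.8] yaw 94.2 F [-0.1 -0.4  0.3] t 1.2 tilt [-0.0002  0.0003]
(412, 27, 120, 176.85) turn -82.7 shift [26.08  3.25  8.09]
```

carry_out(
  steps=[
    [[0, 0, -10.5], [4, 0.5, 0], 60],
    [[0, 0, -21], [8, 1, 0], 60],
    [[0, 0, -31], [12, 1.5, 0], 60],
    [[0, 0, -42], [16, 2, 2], 60],
    [[0, 0, -52], [20, 2.5, 4], 60],
    [[0, 0, -62.5], [24, 3, 6], 60],
    [[0, 0, -73], [26.1, 3.2, 8], 60],
    [[0, 0, -82.7], [26.1, 3.2, 11], 60],
  ],
)

```text
clock: 2.2
tcp_pos: [0.4131, 0.027, 0.0911]
orientation: [0.001, 0.026, 1.0, -0.0]
wrist_force: [0.1, 0.3, -0.6]
finger_gap: 0.0653
grip_force: 0.0
```

Run:
```python
from h import *
p,d=snap("scene"); cv2.imwrite("pics/s2.png",cv2.resize(p[100:260,250:500],None,fx=3,fy=3)[...,::-1])
print(env.get_state()['finger_gap'])
to((412,27,20,176.85))
```

```text
0.06513272204780966
tcp [410.3  26.7  87.5] yaw 177.2 F [-1.  -1.  -1.4] t 2.25 tilt [-0.0043  0.0005]
(412, 27, 20, 176.85) turn 0.4 shift [-0.19  0.03  6.75]
```

View pics/s2.png

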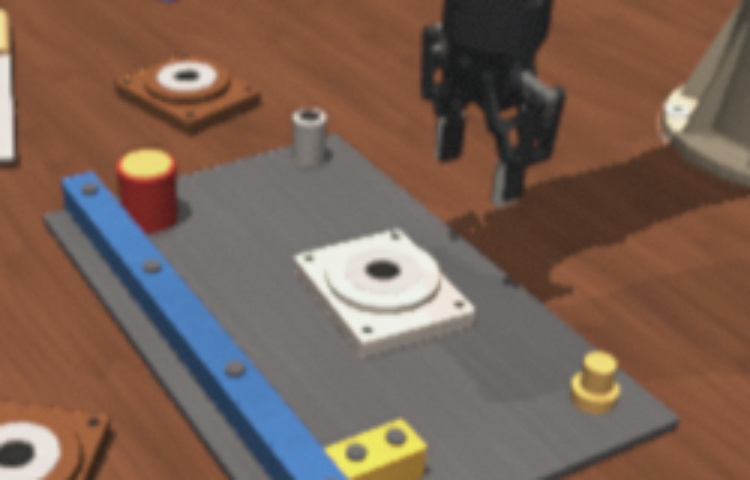

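carry_out(
  steps=[
    [[0, 0, 0], [0, 0, 2], 60],
    [[0, 0, 0], [0, 0, 4], 60],
    [[0, 0, 0], [0, 0, 5], 60],
    [[0, 0, 0], [0, 0, 6], 60],
    [[0, 0, 0], [0, 0, 6.6], 60],
    [[0, 0, 0], [0, 0, 7.1], 60],
    [[0, 0, 0], [0, 0, 7.3], 60],
    [[0, 0, 0], [0, 0, 7.3], 60],
  ],
)

```text
clock: 3.25
tcp_pos: [0.4127, 0.0255, 0.0183]
orientation: [0.0, 0.031, 1.0, -0.0]
wrist_force: [0.3, 0.1, 0.0]
finger_gap: 0.0653
grip_force: 0.0
```

Run:
```python
from h import *
to((412,27,15,176.85))
```

```text
tcp [412.7  25.5  18.3] yaw 176.5 F [0.3 0.1 0. ] t 3.25 tilt [ 0.     -0.0001]
(412, 27, 15, 176.85) turn -0.4 shift [0.08 0.14 0.33]
```

carry_out(
  steps=[
    [[0, 0, -0.4], [0, 0, 0.3], 60],
    [[0, 0, -0.4], [-1.2, 0, 0.3], 60],
    [[0, 0, -0.4], [-2.4, 0, 0.3], 60],
    [[0, 0, -0.4], [-3.6, 0, 0.3], 60],
    [[0, 0, -0.4], [-4.8, 0, 0.3], 60],
    [[0, 0, -0.4], [-6, 0, 0.3], 60],
    [[0, 0, -0.4], [-7, 0, 0.3], 60],
    [[0, 0, -0.4], [-8, 0, 0.3], 60],
  ],
)

```text
clock: 4.25
tcp_pos: [0.49, 0.0211, 0.0146]
orientation: [-0.003, 0.027, 1.0, 0.0]
wrist_force: [-9.7, 0.1, 7.1]
finger_gap: 0.0654
grip_force: 4.7
```

Run:
```python
from h import *
p,d=snap("top"); cv2.imwrite("pics/t3.png",cv2.resize(p[165:300,215:400],None,fx=4,fy=4)[...,::-1])
to((412,27,15,176.85)); s=env.get_state()['tcp_pos'][:2]*1000; print(s@X,s@Y)
```

```text
tcp [492.3  20.8  14.8] yaw 176.9 F [-2.1 -0.1 -1.8] t 4.3 tilt [-0.0032  0.0004]
(412, 27, 15, 176.85) turn 0.1 shift [8.05 0.18 0.01]
490.43313212074463 47.849577114288664
```

View pics/t3.png

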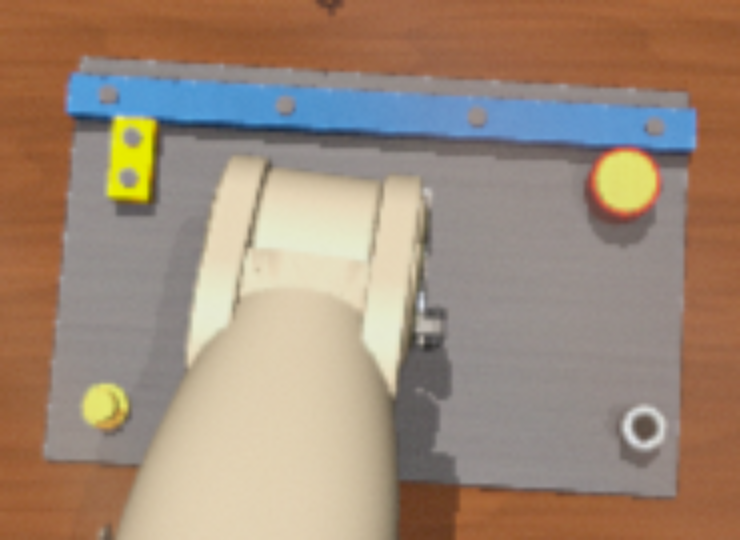

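The arm hides the cover in the top view, so from here I go by force.

carry_out(
  steps=[
    [[0, 0, 0], [-0.6, 0, 0], 60],
    [[0, 0, 0], [-1.2, 0, 0], 60],
    [[0, 0, 0], [-1.7, 0, 0], 60],
    [[0, 0, 0], [-2.2, 0, 0], 60],
    [[0, 0, 0], [-2.6, 0, 0], 60],
    [[0, 0, 0], [-2.9, 0, 0], 60],
    [[0, 0, 0], [-3.1, 0, 0], 60],
    [[0, 0, 0], [-3.3, 0, 0], 60],
  ],
)

```text
clock: 5.3
tcp_pos: [0.5232, 0.0192, 0.0146]
orientation: [-0.003, 0.027, 1.0, 0.0]
wrist_force: [-8.0, -0.6, 5.4]
finger_gap: 0.0651
grip_force: 4.0
```

Run:
```python
from h import *
p,d=snap("scene"); cv2.imwrite("pics/s4.png",cv2.resize(p[120:300,250:500],None,fx=3,fy=3)[...,::-1])
to((412,27,15,176.85)); s=env.get_state()['tcp_pos'][:2]*1000; print(s@X,s@Y)
```

```text
tcp [523.6  19.2  14.7] yaw 176.9 F [-5.1  1.4  2.9] t 5.35 tilt [-0.0046  0.0004]
(412, 27, 15, 176.85) turn 0.1 shift [11.18  0.18  0.02]
521.7354463121086 47.94397701532441
```

View pics/s4.png

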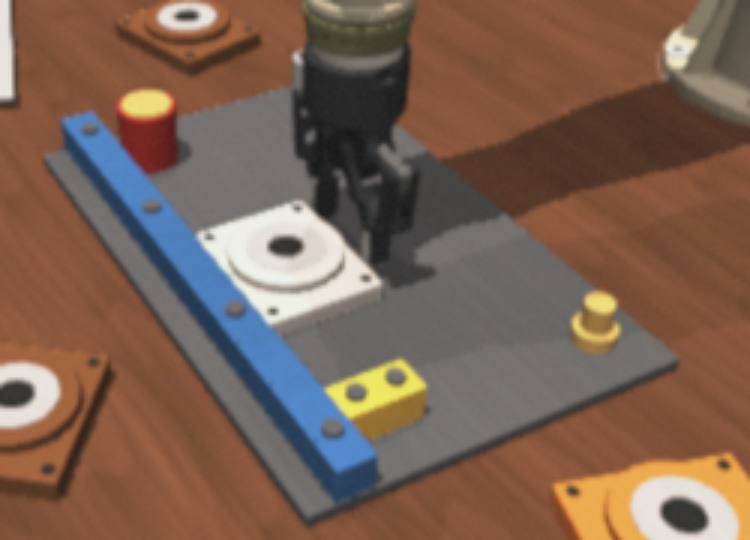

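carry_out(
  steps=[
    [[0, 0, 0], [-0.1, 0, 0], 60],
    [[0, 0, 0], [-0.15, 0, 0], 60],
    [[0, 0, 0], [-0.2, 0, 0], 60],
    [[0, 0, 0], [-0.25, 0, 0], 60],
    [[0, 0, 0], [-0.3, 0, 0], 60],
    [[0, 0, 0], [-0.35, 0, 0], 60],
    [[0, 0, 0], [-0.4, 0, 0], 60],
    [[0, 0, 0], [-0.4, 0, 0], 60],
  ],
)

```text
clock: 6.35
tcp_pos: [0.5273, 0.019, 0.0146]
orientation: [-0.002, 0.027, 1.0, 0.0]
wrist_force: [-7.2, -0.1, 4.1]
finger_gap: 0.065
grip_force: 3.6
```

Still sliding friction only, so I push on.

carry_out(
  steps=[
    [[0, 0, 0], [-0.05, 0, 0], 60],
    [[0, 0, 0], [-0.1, 0, 0], 60],
    [[0, 0, 0], [-0.15, 0, 0], 60],
    [[0, 0, 0], [-0.2, 0, 0], 60],
    [[0, 0, 0], [-0.25, 0, 0], 60],
    [[0, 0, 0], [-0.3, 0, 0], 60],
    [[0, 0, 0], [-0.35, 0, 0], 60],
    [[0, 0, 0], [-0.35, 0, 0], 60],
  ],
)

```text
clock: 7.35
tcp_pos: [0.5286, 0.019, 0.0146]
orientation: [-0.004, 0.027, 1.0, 0.0]
wrist_force: [-13.2, 0.1, 10.0]
finger_gap: 0.0653
grip_force: 6.4
```

carry_out(
  steps=[
    [[0, 0, 0], [1, 0, 0], 60],
    [[0, 0, 0], [2.5, 0, -1], 60],
    [[0, 0, 10], [2.5, 0, -6], 135],
    [[0, 0, 20], [2.5, -2, -9], 135],
    [[0, 0, 30], [1, -5, -9], 135],
    [[0, 0, 40], [-1, -9, -9], 135],
    [[0, 0, 50], [-3, -9.5, -9], 135],
    [[0, 0, 60], [-5.3, -9.5, -9], 135],
  ],
)

```text
clock: 8.35
tcp_pos: [0.5814, -0.0804, 0.1063]
orientation: [0.001, 0.526, 0.85, 0.0]
wrist_force: [0.2, -0.2, -0.8]
finger_gap: 0.0405
grip_force: 0.0
```

Run:
```python
from h import *
p,d=snap("top"); cv2.imwrite("pics/t5.png",cv2.resize(p[165:300,215:400],None,fx=4,fy=4)[...,::-1])
p,d=snap("scene"); cv2.imwrite("pics/s5.png",cv2.resize(p[120:300,250:500],None,fx=3,fy=3)[...,::-1])
t=580*X-45*Y
to((*t,60,86.85)); s=env.get_state()['tcp_pos'][:2]*1000; print(s@X,s@Y,env.get_state()['finger_gap'])
```

```text
tcp [583.  -80.1 106.1] yaw 116.8 F [ 0.1 -0.7 -0.2] t 8.45 tilt [ 0.0034 -0.0009]
(np.float64(576.6509184252519), np.float64(-76.80311373449274), 60, 86.85) turn 30.0 shift [ 0.59 -0.43  4.61]
586.5218678645572 -47.93065075940985 0.04043966451532622
```

View pics/s5.png

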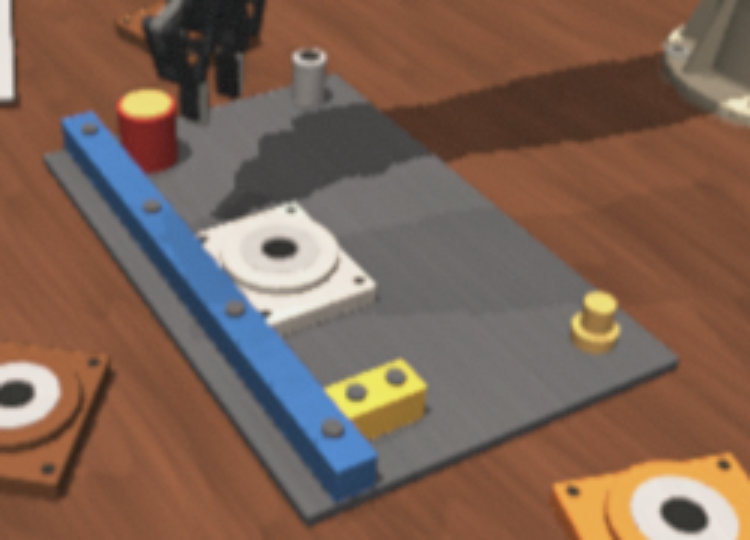

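The cover lies along the fence. I finish the turn and go down on its −y side.

carry_out(
  steps=[
    [[0, 0, 10], [0.3, -0.4, 0], 135],
    [[0, 0, 20], [0.6, -0.4, 2], 135],
    [[0, 0, 30], [0.6, -0.4, 4], 135],
    [[0, 0, 30], [0.6, -0.4, 6], 135],
    [[0, 0, 30], [0.6, -0.4, 7.5], 135],
    [[0, 0, 30], [0.6, -0.4, 8.5], 135],
    [[0, 0, 30], [0.6, -0.4, 9.0], 135],
    [[0, 0, 30], [0.6, -0.4, 9.0], 135],
  ],
)

```text
clock: 9.45
tcp_pos: [0.5744, -0.0757, 0.0153]
orientation: [-0.0, 0.726, 0.688, -0.0]
wrist_force: [-0.4, -0.3, 0.2]
finger_gap: 0.0398
grip_force: 0.0
```

Run:
```python
from h import *
t=580*X-45*Y
to((*t,16,86.85)); s=env.get_state()['tcp_pos'][:2]*1000; print(s@X,s@Y)
```

```text
tcp [574.4 -75.7  15.3] yaw 86.9 F [-0.4 -0.3  0.2] t 9.45 tilt [-0.0001 -0.0001]
(np.float64(576.6509184252519), np.float64(-76.80311373449274), 16, 86.85) turn 0.1 shift [-0.1   0.23 -0.07]
577.7142448618284 -44.0418371195586
```

carry_out(
  steps=[
    [[0, 0, 0], [1.1, 0, 0], 135],
    [[0, 0, 0], [2.3, 0, 0], 135],
    [[0, 0, 0], [3.5, 0, 0], 135],
    [[0, 0, 0], [4.7, 0, 0], 135],
    [[0, 0, 0], [5.9, 0, 0], 135],
    [[0, 0, 0], [7.1, 0, 0], 135],
    [[0, 0, 0], [8.2, 0, 0], 135],
    [[0, 0, 0], [9.2, 0, 0], 135],
  ],
)

```text
clock: 10.45
tcp_pos: [0.5797, 0.016, 0.0157]
orientation: [0.001, 0.726, 0.688, -0.001]
wrist_force: [-0.2, -5.5, 1.7]
finger_gap: 0.0403
grip_force: 2.7
```

carry_out(
  steps=[
    [[0, 0, 0], [0.5, 0, 0], 135],
    [[0, 0, 0], [0.9, 0, 0], 135],
    [[0, 0, 0], [1.2, 0, 0], 135],
    [[0, 0, 0], [1.4, 0, 0], 135],
    [[0, 0, 0], [1.6, 0, 0], 135],
    [[0, 0, 0], [1.8, 0, 0], 135],
    [[0, 0, 0], [1.9, 0, 0], 135],
    [[0, 0, 0], [2.0, 0, 0], 135],
  ],
)

```text
clock: 11.45
tcp_pos: [0.5807, 0.0354, 0.0157]
orientation: [0.001, 0.726, 0.688, -0.001]
wrist_force: [-1.3, -6.1, 1.7]
finger_gap: 0.0403
grip_force: 3.0
```

Run:
```python
from h import *
p,d=snap("scene"); cv2.imwrite("pics/s6.png",cv2.resize(p[150:300,300:480],None,fx=4,fy=4,interpolation=cv2.INTER_CUBIC)[...,::-1])
to(); s=env.get_state()['tcp_pos'][:2]*1000; print(s@X,s@Y)
```

```text
tcp [580.8  35.5  15.7] yaw 86.9 F [-0.4 -5.5  2.9] t 11.5 tilt [ 0.0006 -0.0023]
577.9268106996351 67.38549867319315
```

View pics/s6.png

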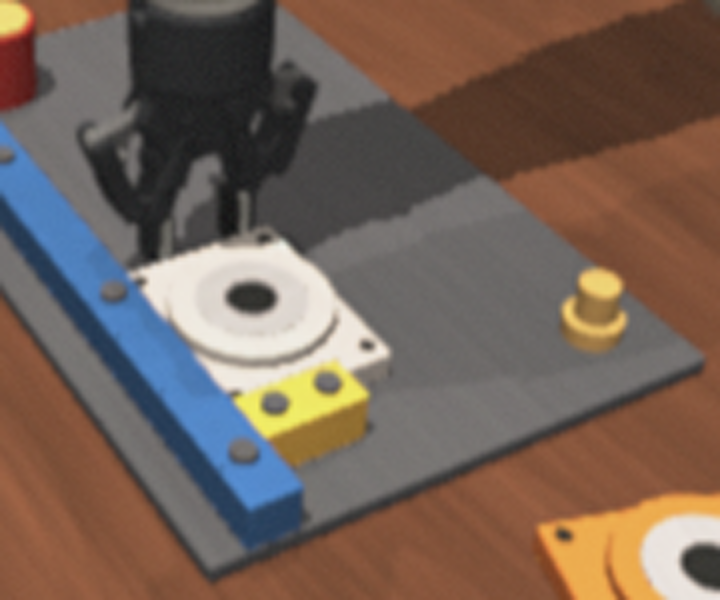

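Nearly at the stop, and the force is still only friction. I press on until it rises.

carry_out(
  steps=[
    [[0, 0, 0], [0.1, 0, 0], 135],
    [[0, 0, 0], [0.15, 0, 0], 135],
    [[0, 0, 0], [0.2, 0, 0], 135],
    [[0, 0, 0], [0.25, 0, 0], 135],
    [[0, 0, 0], [0.3, 0, 0], 135],
    [[0, 0, 0], [0.35, 0, 0], 135],
    [[0, 0, 0], [0.4, 0, 0], 135],
    [[0, 0, 0], [0.45, 0, 0], 135],
  ],
)

```text
clock: 12.5
tcp_pos: [0.5807, 0.0357, 0.0158]
orientation: [0.004, 0.727, 0.687, -0.004]
wrist_force: [-2.3, -20.4, 4.6]
finger_gap: 0.0402
grip_force: 10.3
```

carry_out(
  steps=[
    [[0, 0, 0], [-0.6, 0, 0], 135],
    [[0, 0, 0], [-2, 0, -0.5], 135],
    [[0, 0, 0], [-2.5, 0, -5], 60],
    [[0, 0, -10], [-2.5, -2, -9], 60],
    [[0, 0, -20], [0, -5, -9], 60],
    [[0, 0, -30], [3, -8, -9], 60],
    [[0, 0, -40], [6, -8, -9], 60],
    [[0, 0, -50], [7, -8, -9], 60],
  ],
)

```text
clock: 13.5
tcp_pos: [0.5041, 0.1166, 0.1058]
orientation: [0.0, 0.364, 0.932, 0.001]
wrist_force: [0.3, -0.6, 0.0]
finger_gap: 0.0652
grip_force: 0.0
```

Run:
```python
from h import *
t=503*X+137*Y
to((*t,15,176.85)); s=env.get_state()['tcp_pos'][:2]*1000; print(s@X,s@Y)
p,d=snap("scene"); cv2.imwrite("pics/s7.png",cv2.resize(p[170:290,310:460],None,fx=5,fy=5,interpolation=cv2.INTER_CUBIC)[...,::-1])
```

```text
tcp [504.1 116.6 105.8] yaw 137.4 F [ 0.3 -0.6  0. ] t 13.5 tilt [0.0006 0.0011]
(np.float64(509.76819066562564), np.float64(109.15306585476347), 15, 176.85) turn -39.5 shift [-0.92 -0.18  9.08]
496.9724179937893 144.155839571213
```

View pics/s7.png

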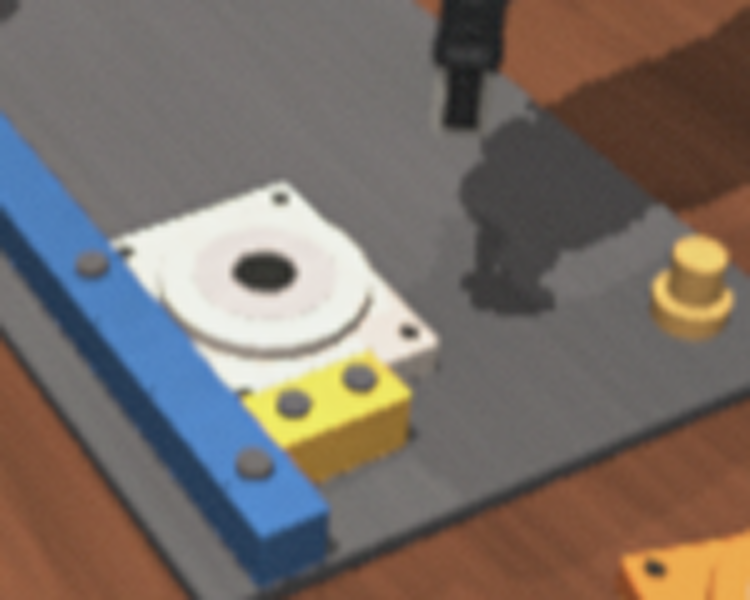

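The cover sits in the corner. One more press against the fence, to undo any rotation left from the last push.

carry_out(
  steps=[
    [[0, 0, -10], [-0.3, -0.1, 0], 60],
    [[0, 0, -20], [-0.6, -0.2, 1], 60],
    [[0, 0, -30], [-0.9, -0.2, 2], 60],
    [[0, 0, -39.5], [-0.9, -0.2, 4], 60],
    [[0, 0, -39.5], [-0.9, -0.2, 6.5], 60],
    [[0, 0, -39.5], [-0.9, -0.2, 8], 60],
    [[0, 0, -39.5], [-0.9, -0.2, 9], 60],
    [[0, 0, -39.5], [-0.9, -0.2, 9], 60],
  ],
)

```text
clock: 14.55
tcp_pos: [0.5095, 0.1072, 0.0148]
orientation: [-0.001, 0.032, 0.999, -0.0]
wrist_force: [-0.8, -0.8, 0.1]
finger_gap: 0.0652
grip_force: 0.0
```

carry_out(
  steps=[
    [[0, 0, 0], [-0.8, 0, 0], 60],
    [[0, 0, 0], [-1.4, 0, 0], 60],
    [[0, 0, 0], [-1.9, 0, 0], 60],
    [[0, 0, 0], [-2.2, 0, 0], 60],
    [[0, 0, 0], [-2.4, 0, 0], 60],
    [[0, 0, 0], [-2.5, 0, 0], 60],
    [[0, 0, 0], [-2.6, 0, 0], 60],
    [[0, 0, 0], [-2.7, 0, 0], 60],
  ],
)

```text
clock: 15.55
tcp_pos: [0.5333, 0.1058, 0.0149]
orientation: [-0.003, 0.031, 1.0, 0.0]
wrist_force: [-10.3, -1.3, 9.6]
finger_gap: 0.0654
grip_force: 5.3
```

Run:
```python
from h import *
to(); s=env.get_state()['tcp_pos'][:2]*1000; print(s@X,s@Y)
```

```text
tcp [533.3 105.8  14.9] yaw 176.5 F [-10.3  -1.3   9.6] t 15.55 tilt [-0.006   0.0003]
526.6757304463742 134.9716084117263
```

Contact is at the same X as before (526.7). I press a little harder, then back off.

carry_out(
  steps=[
    [[0, 0, -0.4], [-0.1, 0, 0], 60],
    [[0, 0, -0.4], [-0.2, 0, 0], 60],
    [[0, 0, -0.4], [-0.25, 0, 0], 60],
    [[0, 0, -0.4], [-0.3, 0, 0], 60],
    [[0, 0, -0.4], [-0.3, 0, 0], 60],
    [[0, 0, -0.4], [-0.35, 0, 0], 60],
    [[0, 0, -0.4], [-0.35, 0, 0], 60],
    [[0, 0, -0.4], [-0.35, 0, 0], 60],
  ],
)

```text
clock: 16.55
tcp_pos: [0.5334, 0.1058, 0.0144]
orientation: [-0.006, 0.028, 1.0, 0.0]
wrist_force: [-16.4, 2.2, 12.7]
finger_gap: 0.0653
grip_force: 8.1
```

carry_out(
  steps=[
    [[0, 0, 0], [0.5, 0, 0], 60],
    [[0, 0, 0], [2, 0, 0], 60],
    [[0, 0, 0], [3, 0, -3], 60],
    [[0, 0, 0], [3, -2, -9], 60],
    [[0, 0, 0], [3, -8, -12], 60],
    [[0, 0, 0], [4, -14, -12], 60],
    [[0, 0, 0], [6, -20, -12], 60],
    [[0, 0, 0], [8, -25, -12], 60],
  ],
)

```text
clock: 17.55
tcp_pos: [0.4466, -0.1423, 0.1358]
orientation: [0.001, 0.028, 1.0, -0.001]
wrist_force: [0.2, -0.6, -0.0]
finger_gap: 0.0654
grip_force: 0.0
```

carry_out(
  steps=[
    [[0, 0, 0], [0, -5, 0], 60],
    [[0, 0, 0], [0, -10, 0], 60],
    [[0, 0, 0], [0, -14, 0], 60],
    [[0, 0, 0], [0, -14, 0], 60],
    [[0, 0, 0], [0, -14, 0], 60],
    [[0, 0, 0], [0, -14, 0], 60],
    [[0, 0, 0], [0, -14, 0], 60],
    [[0, 0, 0], [0, -14, 0], 60],
  ],
)

```text
clock: 18.55
tcp_pos: [0.4388, -0.279, 0.1355]
orientation: [0.0, 0.027, 1.0, -0.0]
wrist_force: [-0.1, -0.1, -0.1]
finger_gap: 0.0655
grip_force: 0.0
```

Run:
```python
from h import *
to()
p,d=snap("top")
m=measure(p)
for k,(r,b) in m.items(): print(k,np.round(r[0],1),np.round(r[1],1),round(r[2],1),'X',np.sort(b@X).round(1),'Y',np.sort(b@Y).round(1))
a=cv2.resize(p[165:300,215:400],None,fx=4,fy=4,interpolation=cv2.INTER_CUBIC); cv2.imwrite("pics/t8.png",a[...,::-1])
```

```text
tcp [ 438.8 -279.   135.5] yaw 176.9 F [-0.1 -0.1 -0.1] t 18.55 tilt [ 0.0002 -0.0003]
fence [648.3  -2.1] [456.4  31.4] 87.0 X [631.  632.4 662.5 663.8] Y [-194.7 -194.6  261.7  261.8]
stop [612.1 179.9] [30.2 59.6] 87.4 X [571.4 571.7 631.  631.3] Y [197.9 198.5 228.1 228.6]
cover [592.4 106.1] [118.5  93.8] 86.9 X [538.7 538.8 632.6 632.6] Y [ 79.2  79.3 197.7 197.8]
tin [ 593.3 -175. ] [48.4 49.1] 89.2 X [576.5 578.5 625.6 627.6] Y [-167.3 -165.2 -118.9 -116.9]
plug [436.1 193.3] [28.5 28.6] 1.9 X [409.3 411.8 437.7 440.2] Y [201.5 204.  230.  232.5]
socket [ 422.2 -187.4] [24.9 25.4] 0.3 X [418.7 420.2 443.5 445. ] Y [-177.3 -175.8 -152.  -150.5]
```

View pics/t8.png

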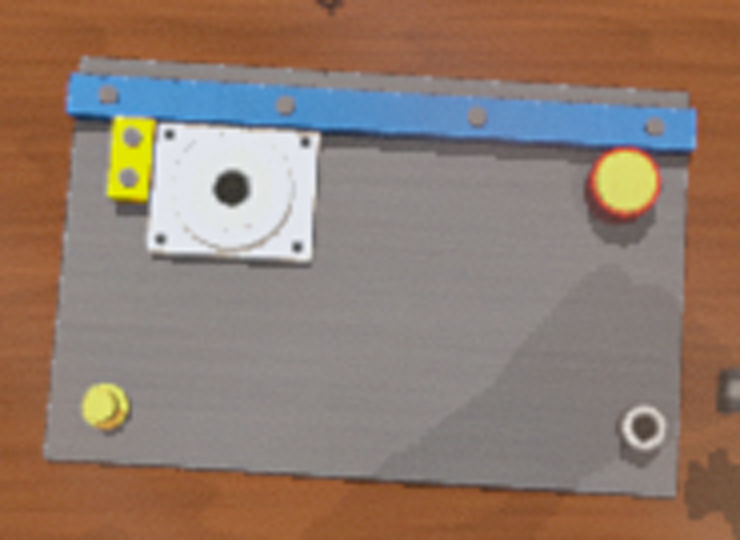

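The cover's edges line up with the fence (X about 632) and the stop (Y about 198). Its angle is 86.9°, the same as the fence's, and the tin, socket and plug have not moved. I hand it in.

```bash
python3 -c "
from workcell import env
print(env.hand_in())"
```

```text
the job is handed in; nothing more can be done
None
```

The job is handed in at about 19 s: the final top view shows the cover flush against the blue fence and up to the yellow stop (within about 1 mm), with the tin, socket and plug unmoved and the hand clear.

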